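# Pivot the sharpening stone and lay it in its holder

### The job

Move the sharpening stone from its wooden drying block into the bench holder. Pinch it near its top and lift it out, press its lower end on the bare bench and swing it over between the fingers until it is nearer lying than standing; then slip its low end under the holder's overhanging lip and lower the other end behind the near stop, until the stone lies flat and straight on the holder's two seats. Let go, and leave the other things on the bench where they are.

Things in the scene. Friction and masses are not known exactly. Their poses are not given: they have to be found in the camera images.
- stone_center (a point): Centre of the sharpening stone, a loose plain grey rectangular bar 20 x 40 x 140 mm of two bonded layers, about 0.25 kg. Axes: x through its 20 mm thickness, y across its 40 mm width, z along its 140 mm length. At the start it stands on end in the drying block, z up.
- stone: The same stone; origin at the centre of its lower end, same axes. Pinch it across its 40 mm width, some 25 mm below its top: much lower, and its top may meet the gripper. Either broad face may end up on top.
- stone_foot (a point): Centre of the stone's lower end face as it stands (z = 0 of the stone).
- stone_head (a point): Centre of the stone's upper end face as it stands (z = 140 mm).
- drying_block: Fixed wooden block 66 x 92 x 35 mm, its axes those of the standing stone; origin under its centre. A slot 23 x 43 mm wide and 25 mm deep holds the stone's lower end, whose foot stands at z = 10 mm. The bench top is z = 0; its strip between this block and the holder (world x = 0.44 to 0.62, y = -0.09 to -0.01) is always bare.
- holder: Fixed stone holder of two dark end blocks joined by two thin rods. Origin on the bench under its middle; x from the near stop towards the lip, y across, z up. Seats at z = 22 mm: near one x = -74 to -50 mm, 30 mm wide; far one x = 28 to 72 mm, 66 mm wide, from x = 45 mm between cheeks 48 mm apart. Near stop: face at x = -74 mm, 7 mm above the seat. End wall under the lip: face at x = 72 mm.
- holder_lip (a point): Middle of the lower edge of the holder's steel lip, at x = 60, y = 0, z = 48 mm of the holder: 26 mm above the seat, overhanging the far seat by 12 mm. The lip plate is 7 mm thick. Seated, the stone's centre lies at x = -4 to 2 mm, z = 32 mm of the holder. Between the seats there are only the rods, 27 mm wide together, tops at z = 14.5 mm.
- electrical_tape: Bystander: roll of black electrical tape, 58 mm across and 19 mm high; origin at the centre of its underside. Leave it where it is.
- thick_block: Bystander: wood offcut 45 x 110 x 35 mm; origin at the centre of its underside. Leave it where it is.
- square_block: Bystander: square wood offcut 60 x 60 x 20 mm; origin at the centre of its underside. Leave it where it is.
- pliers: Bystander: pair of pliers; origin at the centre of its underside. Leave it where it is.
There are look-alikes about, which are no part of the job. What is shaped like the stone but green is not meant.

How it is judged:
By the outcome, as a careful person would: the job done as asked, in the order asked, and still so for the second after the job is handed in, with the robot touching nothing.
It also fails if it takes over 51 s, if anything falls off the work surface, if the arm or the gripper's body presses on something with over 40 N, if the wrist force passes 120 N, or if a joint passes its speed limit or range.

### The arm

A 7-joint arm with a two-finger parallel gripper is mounted at the origin on a cart in front of the work surface, level with it; the furniture and walls round the work are solid. World frame = base frame: x ahead of the robot, y to its left, z up, the work surface at z = 0. Lengths are in m, angles in rad, forces in N, time in s.
With the tool pointing down it reaches from about 0.4 to 0.875 m from the base axis. Payload 4.4 kg.
Tool frame: the origin (TCP) lies at the very end of the fingers, on their centre line; the grasp point (between the pads) lies 19 mm behind it (pinch_z is the distance from the TCP to the grasp point, in m); z points along the fingers, y is the direction in which the jaws open and shut (so a half turn about z gives the same grasp; the last joint's range is limited). The gripper opens to 85 mm and grips with 20 to 120 N. Pads are 22 mm wide; open, the fingers measure 114 mm over their backs; the gripper's body (76 mm by 85 mm) begins 54 mm behind the grasp point. The pads swing forward as they close: fully open they stand 13 mm farther back than shut.
Start: joints at [1.141, 0.628, 0.038, 1.517, -0.027, 0.996, -0.02], TCP at [0.231, -0.607, 0.231] pointing down, gripper open.
Joint ranges: [-3.06, 3.06], [-0.37, 2.12], [-1.25, 1.32], [0.18, 2.47], [-1.1, 4.24], [0.23, 1.98], [-2.94, 2.94]. Speed limits (rad/s): [2.57, 2.57, 3.14, 3.14, 3.14, 3.14, 3.14].

### API

Orientations are given as a 3x3 rotation matrix whose columns are the frame's x, y, z axes.
In Python, from station import get_state, capture, hand_in, pinch_z gives the robot as it stands.
- The arm moves only by the tool send_rows, never from a script. Its argument "motion" is a list of rows, each a list of 2 entries, a list of its own where there are three numbers: the shift along the tool's x, y, z in cm, then the turn, a rotation vector about the tool's x, y, z in degrees. A call has 1 to 20 rows; each row is the pose to reach, as a shift and turn from the pose commanded when the call began, along the tool's axes at that moment; what a row does not reach only later rows make up. A row lasts 1/8 s, in which the tool goes at most 62.5 mm and 10.7 degrees, less where a joint would pass 70% of its speed; a pose out of reach is approached as far as the arm can. A call with a gripper value outside its range is refused whole. "fingers" is the closure, from 0 (fully open) to 1 (shut), set as the call begins (left out, the last holds). The fingers move at their own pace and stop on an object; the grip force is fixed at half the most. Time passes only in rows, so rows that repeat a pose let the fingers close. It gives the time, the measured TCP pose, the force and the opening at its end, in the units of the state.
- get_state(): the state, without advancing time (a new reading comes with each control period).
- capture(name): name is "side" or "top"; returns a dict with "frame" (400x640x3 uint8, red, green, blue), "depth" (400x640 float32, m along the optical axis (not along the pixel's ray), 0 where there is no reading), "fx", "fy", "cx", "cy" (pixels), "distortion" ([k1, k2, p1, p2, k3] as OpenCV has them; the pictures are not rectified), "T" (4x4, takes a point from camera to world coordinates). Camera axes: x right, y up, looking along -z (the intrinsics and any distortion apply to the point x, -y, -z); pixel columns grow to the right and rows downward; lengths in m; the calibration is good to about 2 mm. A picture is of the moment at which its call begins.
- hand_in(): hands the job in, once; it reports no verdict.
The state is a dict: "time_s": time; "joint_positions": joint angles; "qvel": joint speeds; "joint_efforts": joint torques, N m; "tcp_pos": TCP position; "tool_rot": TCP orientation; "contact_force": force on the tool from outside, world axes, zero at the start; "torque": the same for the moment, N m; "grip_width": finger opening in m.
Only numpy, scipy, OpenCV 4.12 (cv2) and the standard library are available. Lean on these libraries where they do the work, as an engineer would, in place of code of your own. Each camera call takes 0.05 s, during which the arm holds its last target. There are 200 camera calls.

## Working session

There is one attempt and no reset: what is moved stays moved. The work goes in short steps, Python scripts to look and compute and a tool call to move; the robot and the scene stay as the last step left them, time stands still between calls to the robot, and variables do not carry over. Pictures are saved under pics/ and viewed, about 8 in all and at most 12, crops included, and the job is handed in when it is done.

Besides the shell and the picture viewer there is one more tool, called after ">>>" as a command line: name --argument value ..., lists and objects as JSON in quotes. send_rows: Moves the arm, as the interface text tells. Its arguments: {"type":"object","properties":{"motion":{"type":"array"},"fingers":{"type":"number"}},"required":["motion"]}

```bash
ls; mkdir -p pics
cat > h.py <<'E'
import numpy as np, cv2, json
from station import get_state, capture, hand_in, pinch_z
def grab(name):
    c=capture(name); np.savez(f'{name}.npz',**{k:np.asarray(v) for k,v in c.items()}); return c
def K(c): return np.array([[c['fx'],0,c['cx']],[0,c['fy'],c['cy']],[0,0,1.]])
def rays(c,uv):
    u=cv2.undistortPoints(np.float32(uv).reshape(-1,1,2),K(c),np.array(c['distortion'],float))[:,0]
    d=np.c_[u[:,0],-u[:,1],-np.ones(len(u))]
    T=np.array(c['T']); return T[:3,3], d@T[:3,:3].T
def plane(c,uv,z):
    o,d=rays(c,uv); return o+d*((z-o[2])/d[:,2])[:,None]
def bydepth(c,uv):
    uv=np.asarray(uv).reshape(-1,2); o,d=rays(c,uv)
    z=c['depth'][uv[:,1].astype(int),uv[:,0].astype(int)]; return o+d*z[:,None]
def proj(c,P):
    T=np.array(c['T']); q=(np.asarray(P).reshape(-1,3)-T[:3,3])@T[:3,:3]; q=q*[1,-1,-1]
    return cv2.projectPoints(q,np.zeros(3),np.zeros(3),K(c),np.array(c['distortion'],float))[0][:,0]
E
python3 - <<'E'
from h import *
for n in('side','top'):
    c=grab(n); cv2.imwrite(f'pics/{n}0.png',c['frame'][...,::-1]); print(n,c['fx'],c['cx'],c['cy'],c['distortion'],np.round(c['T'],3).tolist())
s=get_state(); print({k:np.round(v,3).tolist() for k,v in s.items()},pinch_z)
E
```

```text
pics
side 450.79163942324027 315.37792017799393 205.77166002418153 [-0.11730628  0.          0.          0.          0.        ] [[-0.442, 0.653, -0.616, -0.348], [-0.897, -0.332, 0.292, 0.399], [-0.014, 0.681, 0.732, 1.174], [0.0, 0.0, 0.0, 1.0]]
top 457.5351312886414 312.77203187842656 198.21429567193152 [-0.07746908  0.          0.          0.          0.        ] [[-0.003, 0.995, -0.098, 0.36], [-1.0, -0.002, 0.018, -0.016], [0.018, 0.098, 0.995, 1.719], [0.0, 0.0, 0.0, 1.0]]
{'time_s': 0.1, 'joint_positions': [1.141, 0.629, 0.038, 1.518, -0.027, 0.996, -0.02], 'qvel': [-0.001, -0.002, 0.002, -0.002, 0.0, 0.0, 0.0], 'joint_efforts': [0.003, -56.453, 1.23, -19.397, 0.011, 0.005, -0.0], 'tcp_pos': [0.231, -0.607, 0.23], 'tool_rot': [[0.935, 0.356, -0.001], [0.356, -0.935, 0.002], [-0.0, -0.002, -1.0]], 'contact_force': [-0.474, -0.065, 0.016], 'torque': [-0.005, -0.011, 0.013], 'grip_width': 0.086} 0.0187
```

View pics/side0.png

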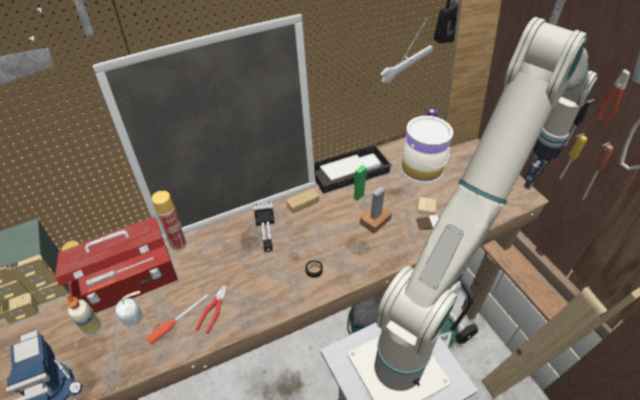

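View pics/top0.png

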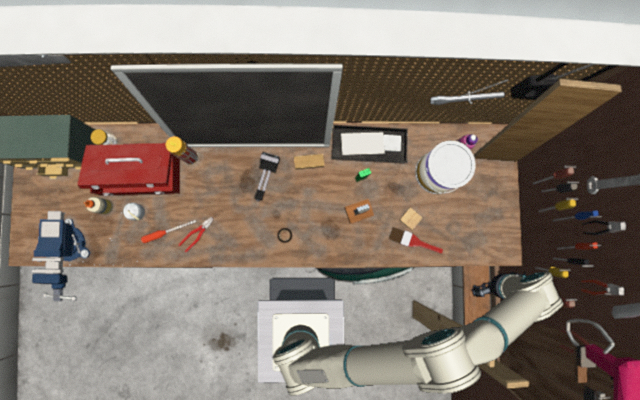

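The side view shows the grey stone at about (377,203) in its block, the holder at (265,225), the green look-alike at (360,183) and the tape at (314,268). In the top view the stone is at (363,209) and the holder at (265,175). I'll enlarge both areas.

Run:
```python
import numpy as np,cv2
t=np.load('top.npz')['frame'];s=np.load('side.npz')['frame']
z=lambda f,x,y,w,h,k:cv2.resize(f[y:y+h,x:x+w,::-1],None,fx=k,fy=k,interpolation=cv2.INTER_CUBIC)
a=np.hstack([z(t,240,145,50,65,8),z(t,335,185,50,65,8)][:2])
cv2.imwrite('pics/tz.png',a)
b=np.hstack([z(s,235,190,50,70,8),z(s,350,175,50,70,8)])
cv2.imwrite('pics/sz.png',b)
```

```text
(no output)
```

View pics/tz.png

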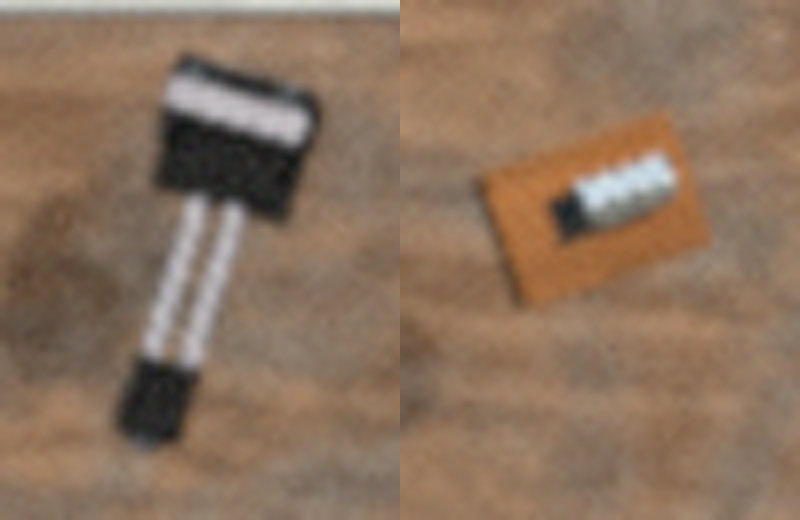

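View pics/sz.png

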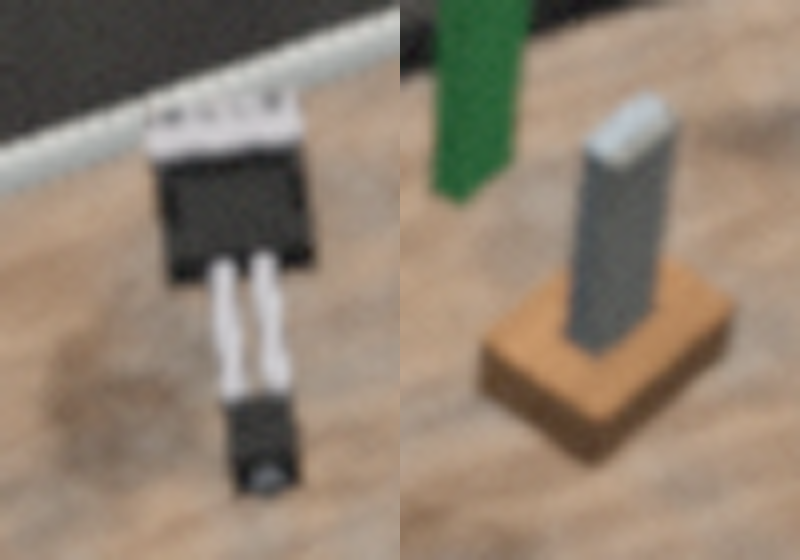

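```bash
cat > m.py <<'E'
from h import *
t=dict(np.load('top.npz'));s=dict(np.load('side.npz'))
P=lambda c,ox,oy,pts,z: plane(c,[((x+.5)/8-.5+ox,(y+.5)/8-.5+oy) for x,y in pts],z)
def fit(M,W,nm):
    M=np.array(M,float);W=np.array(W);m=M.mean(0);w=W.mean(0);A=(M-m).T@(W-w)
    th=np.arctan2(A[0,1]-A[1,0],A[0,0]+A[1,1]);R=np.array([[np.cos(th),-np.sin(th)],[np.sin(th),np.cos(th)]])
    o=w-R@m;print(nm,o.round(4),np.degrees(th).round(2),'res mm',((W-(M@R.T+o))*1e3).round(1).tolist());return o,th
M=[(.028,.033),(.028,-.033),(-.05,.015),(-.05,-.015),(.06,.033),(.06,-.033)]
for nm,c,ox,oy,p in(('top',t,240,145,[(158,188),(285,218),(138,362),(200,372),(165,104),(305,146)]),('side',s,235,190,[(170,282),(313,268),(225,402),(290,392),(150,165),(301,153)])):
    W=np.vstack([P(c,ox,oy,p[:2],0),P(c,ox,oy,p[2:4],.022),P(c,ox,oy,p[4:],.055 if nm=='top' else .048)])[:,:2]
    fit(M,W,nm)
B=[(.033,.046),(-.033,.046),(-.033,-.046),(.033,-.046)]
# block top face corners: top view
fit([(.033,.046),(.033,-.046)],P(t,335,185,[(83,178),(266,110)],.035)[:,:2],'blk top far edge')
fit([(-.033,.046),(-.033,-.046)],P(t,335,185,[(125,305),(312,243)],0)[:,:2],'blk top near edge base')
fit(B,P(s,350,175,[(82,343),(197,422),(334,308),(240,255)],.035)[:,:2]if 0 else P(s,350,175,[(240,255),(82,343),(197,422),(334,308)],.035)[:,:2],'blk side')
fit([(.01,.02),(-.01,.02),(-.01,-.02),(.01,-.02)],P(s,350,175,[(245,97),(185,147),(218,166),(278,115)],.15)[:,:2],'stone top side view')
for c,nm,lo,hi in((t,'t',(205,362),(1,1)),):
    pass
# stone top face, top view: brightish mask
fr=t['frame'].astype(int); d=t['depth']
yy,xx=np.mgrid[195:225,345:380]; uv=np.c_[xx.ravel(),yy.ravel()]
pw=bydepth(t,uv); m=pw[:,2]>.12; q=pw[m]; print('top depth stone n',m.sum(),q.mean(0).round(4)); 
r=cv2.minAreaRect(np.float32(plane(t,uv[m],.15)[:,:2]*1e3));print(r)
yy,xx=np.mgrid[175:240,355:400]; uv=np.c_[xx.ravel(),yy.ravel()]
pw=bydepth(s,uv); f=s['frame'][uv[:,1],uv[:,0]].astype(int); m=(pw[:,2]>.144)&(pw[:,2]<.16)&(f[:,1]-f[:,0]<40); q=pw[m]; print('side depth stone top n',m.sum(),q.mean(0).round(4)); print(cv2.minAreaRect(np.float32(q[:,:2]*1e3)))
# holder depth heights
for c,nm,x0,x1,y0,y1 in((t,'t',255,285,150,203),(s,'s',250,277,198,255)):
    yy,xx=np.mgrid[y0:y1,x0:x1]; uv=np.c_[xx.ravel(),yy.ravel()]; pw=bydepth(c,uv); 
    for a,b in((.045,.07),(.018,.028),(.01,.07)):
        m=(pw[:,2]>a)&(pw[:,2]<b); 
        if m.sum()>3: print(nm,a,b,m.sum(),pw[m].mean(0).round(4),[np.round(v,1) for v in cv2.minAreaRect(np.float32(pw[m][:,:2]*1e3))])
E
python3 m.py
```

```text
top [0.6085 0.1325] -16.01 res mm [[1.2, -1.2], [4.9, 1.9], [-4.6, 1.0], [-1.1, 0.9], [0.5, -0.7], [-1.0, -1.9]]
side [0.6095 0.1344] -17.1 res mm [[5.8, -3.6], [4.7, 1.3], [-3.8, -1.6], [-2.2, 1.2], [-0.6, -0.2], [-3.9, 2.8]]
blk top far edge [ 0.4794 -0.2197] 20.21 res mm [[0.2, -0.4], [-0.2, 0.4]]
blk top near edge base [ 0.4833 -0.2222] 18.05 res mm [[-0.2, 0.7], [0.2, -0.7]]
blk side [ 0.4743 -0.2168] -72.98 res mm [[-21.3, -14.9], [-14.9, 8.0], [13.8, 14.4], [22.3, -7.5]]
stone top side view [ 0.4796 -0.217 ] -68.56 res mm [[-8.2, -13.0], [-14.2, 4.7], [8.1, 13.1], [14.3, -4.8]]
top depth stone n 79 [ 0.471  -0.2036  0.2479]
((476.2135925292969, -218.11532592773438), (32.42464065551758, 101.36908721923828), 30.563302993774414)
side depth stone top n 73 [ 0.4796 -0.2181  0.1498]
((480.9665832519531, -219.81137084960938), (21.745845794677734, 47.20038986206055), 19.36725425720215)
t 0.045 0.07 148 [0.675  0.114  0.0545] [array([671.2, 116.2]), array([67.3, 42.6]), np.float64(72.5)]
t 0.018 0.028 189 [0.6163 0.1328 0.0228] [array([606.1, 136. ]), array([ 66.1, 173.4]), np.float64(73.2)]
t 0.01 0.07 500 [0.6294 0.1275 0.031 ] [array([615.9, 122.3]), array([ 90.5, 196.4]), np.float64(88.8)]
s 0.045 0.07 149 [0.6764 0.1142 0.0538] [array([688.1, 112.7]), array([71.6, 75.8]), np.float64(71.2)]
s 0.018 0.028 307 [0.6459 0.1242 0.0227] [array([631.2, 132.9]), array([ 76.5, 233.8]), np.float64(73.4)]
s 0.01 0.07 708 [0.6481 0.1237 0.029 ] [array([638.6, 137.4]), array([ 87.6, 239.7]), np.float64(66.0)]
```

```bash
cat > mv.py <<'E'
from h import *
from scipy.spatial.transform import Rotation as R
def down(yaw): # tool x at world yaw, z down
    c,s=np.cos(np.radians(yaw)),np.sin(np.radians(yaw)); return np.array([[c,s,0],[s,-c,0],[0,0,-1.]])
def row(p,Rm,p0=None,R0=None):
    st=get_state(); p0=np.array(st['tcp_pos']) if p0 is None else np.array(p0); R0=np.array(st['tool_rot']) if R0 is None else R0
    print('rows: cm',((np.array(p)-p0)@R0*100).round(2).tolist(),'deg',np.degrees(R.from_matrix(R0.T@Rm).as_rotvec()).round(2).tolist())
E
cat > ref.py <<'E'
from h import *
yaw=np.radians(-16.5); o=np.array([.609,.133]); ax=np.array([np.cos(yaw),np.sin(yaw)]); ay=np.array([-ax[1],ax[0]])
for n,x0,x1,y0,y1 in(('top',250,290,148,206),('side',245,282,196,258)):
    c=dict(np.load(n+'.npz')); yy,xx=np.mgrid[y0:y1,x0:x1]; uv=np.c_[xx.ravel(),yy.ravel()]; p=bydepth(c,uv)
    h=np.c_[(p[:,:2]-o)@ax,(p[:,:2]-o)@ay,p[:,2]]*1e3; f=c['frame'][uv[:,1],uv[:,0]].mean(1)
    def st(nm,m):
        q=h[m]; print(n,nm,len(q),'x',np.percentile(q[:,0],[2,50,98]).round(1),'y',np.percentile(q[:,1],[2,50,98]).round(1),'z',np.median(q[:,2]).round(1),'slope dy/dx',np.polyfit(q[:,0],q[:,1],1)[0].round(3),'dx/dy',np.polyfit(q[:,1],q[:,0],1)[0].round(3))
    st('lip',(h[:,2]>50)&(h[:,2]<60)&(f>100)&(abs(h[:,0])<110))
    st('farseat',(h[:,2]>18)&(h[:,2]<27)&(f<80)&(h[:,0]>10)&(h[:,0]<70)&(abs(h[:,1])<45))
    st('nearblk',(h[:,2]>18)&(h[:,2]<34)&(f<90)&(h[:,0]>-95)&(h[:,0]<-35)&(abs(h[:,1])<30))
    st('rods',(h[:,2]>9)&(h[:,2]<19)&(f>100)&(h[:,0]>-45)&(h[:,0]<25)&(abs(h[:,1])<20))
E
python3 ref.py; python3 -c "
from mv import *
row([.480,-.218,.231],down(19.3))"
```

```text
top lip 69 x [59.5 68.8 77.4] y [-30.4   1.1  33.1] z 54.7 slope dy/dx 0.752 dx/dy 0.059
top farseat 101 x [27.7 42.3 60.9] y [-30.8   1.2  31.2] z 22.2 slope dy/dx 0.056 dx/dy 0.019
top nearblk 77 x [-89.3 -72.3 -52.9] y [-13.1   1.   16.3] z 24.8 slope dy/dx 0.057 dx/dy 0.083
top rods 72 x [-41.7  -9.4  24.2] y [-12.7  -0.7  14.9] z 13.2 slope dy/dx 0.027 dx/dy 0.122
side lip 117 x [59.2 72.5 87.1] y [-31.5  -0.9  32.7] z 54.9 slope dy/dx -0.012 dx/dy -0.002
side farseat 147 x [26.5 44.4 67.8] y [-28.2   0.4  28.6] z 22.6 slope dy/dx 0.066 dx/dy 0.036
side nearblk 63 x [-88.7 -78.7 -54.9] y [-11.1   0.5  13.7] z 25.2 slope dy/dx 0.038 dx/dy 0.091
side rods 77 x [-40.4 -10.7  24. ] y [-12.1  -4.   13.7] z 13.6 slope dy/dx -0.003 dx/dy -0.012
rows: cm [37.1, -27.49, -0.01] deg [-0.1, 0.0, 1.54]
```

>>> send_rows --motion '[[[10, -7.5, 0], [0, 0, 0.5]], [[20, -15, 0], [0, 0, 1]], [[30, -22, 0], [0, 0, 1.5]], [[37.1, -27.5, 0], [0, 0, 1.5]], [[37.1, -27.5, 0], [0, 0, 1.5]], [[37.1, -27.5, 0], [0, 0, 1.5]], [[37.1, -27.5, 0], [0, 0, 1.5]], [[37.1, -27.5, 0], [0, 0, 1.5]], [[37.1, -27.5, 0], [0, 0, 1.5]], [[37.1, -27.5, 0], [0, 0, 1.5]], [[37.1, -27.5, 0], [0, 0, 1.5]], [[37.1, -27.5, 0], [0, 0, 1.5]]]' --fingers 0

```text
time_s: 1.6
tcp_pos: [0.4796, -0.2196, 0.2313]
tool_rot: [[0.944, 0.329, -0.0], [0.329, -0.944, -0.0], [-0.0, 0.0, -1.0]]
contact_force: [0.2, -0.5, -0.4]
grip_width: 0.0852
```

>>> send_rows --motion '[[[0, -0.15, 4], [0, 0, 0]], [[0, -0.15, 8], [0, 0, 0]], [[0, -0.15, 11], [0, 0, 0]], [[0, -0.15, 12.5], [0, 0, 0]], [[0, -0.15, 12.5], [0, 0, 0]], [[0, -0.15, 12.5], [0, 0, 0]]]'

```text
time_s: 2.35
tcp_pos: [0.4804, -0.2176, 0.1073]
tool_rot: [[0.944, 0.331, 0.002], [0.331, -0.944, -0.001], [0.001, 0.001, -1.0]]
contact_force: [-0.6, 0.1, 0.5]
grip_width: 0.0855
```

>>> send_rows --motion '[[[0, 0, 0], [0, 0, 0]], [[0, 0, 0], [0, 0, 0]], [[0, 0, 0], [0, 0, 0]], [[0, 0, 0], [0, 0, 0]], [[0, 0, 0], [0, 0, 0]], [[0, 0, 0], [0, 0, 0]], [[0, 0, 0], [0, 0, 0]], [[0, 0, 0], [0, 0, 0]]]' --fingers 1

```text
time_s: 3.35
tcp_pos: [0.4803, -0.2174, 0.107]
tool_rot: [[0.944, 0.331, 0.001], [0.331, -0.944, -0.001], [0.001, 0.001, -1.0]]
contact_force: [-0.5, -0.6, 5.3]
grip_width: 0.0397
```

Run:
```python
from mv import *
s=get_state(); print({k:np.round(s[k],3).tolist() for k in('time_s','tcp_pos','contact_force','torque','grip_width')})
c=grab('side'); cv2.imwrite('pics/g.png',cv2.resize(c['frame'][150:250,310:450,::-1],None,fx=5,fy=5))
p=s['tcp_pos']; row([p[0],p[1],p[2]+.06],down(19.3))
```

```text
{'time_s': 3.35, 'tcp_pos': [0.48, -0.217, 0.107], 'contact_force': [-0.54, -0.604, 5.325], 'torque': [0.014, 0.13, -0.027], 'grip_width': 0.04}
rows: cm [0.01, 0.01, -6.0] deg [0.06, -0.06, 0.03]
```

View pics/g.png

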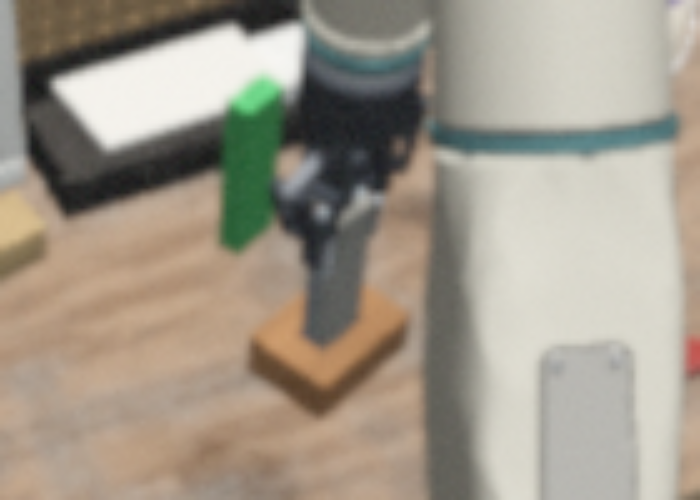

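>>> send_rows --motion '[[[0, 0, -1], [0, 0, 0]], [[0, 0, -2.5], [0, 0, 0]], [[0, 0, -4.5], [0, 0, 0]], [[0, 0, -6.5], [0, 0, 0]], [[0, 0, -8], [0, 0, 0]], [[4, -3, -8], [0, 0, 5]], [[8, -6, -8], [0, 0, 10]], [[12, -9, -8], [0, 0, 15]], [[16.4, -12, -8], [0, 0, 19.3]], [[16.4, -12, -8], [0, 0, 19.3]], [[16.4, -12, -8], [0, 0, 19.3]], [[16.4, -12, -8], [0, 0, 19.3]]]'

```text
time_s: 4.9
tcp_pos: [0.5938, -0.0512, 0.1865]
tool_rot: [[1.0, -0.001, -0.001], [-0.001, -1.0, -0.001], [-0.001, 0.001, -1.0]]
contact_force: [-0.3, 0.2, -2.1]
grip_width: 0.0393
```

Run:
```python
from mv import *
s=get_state(); print({k:np.round(s[k],3).tolist() for k in('time_s','tcp_pos','tool_rot','contact_force','torque','grip_width')})
c=grab('side'); u=proj(c,np.array(s['tcp_pos'])-[0,0,.05])[0].astype(int); print(u)
cv2.imwrite('pics/l.png',cv2.resize(c['frame'][u[1]-60:u[1]+60,u[0]-60:u[0]+60,::-1],None,fx=5,fy=5))
```

```text
{'time_s': 4.9, 'tcp_pos': [0.594, -0.051, 0.186], 'tool_rot': [[1.0, -0.001, -0.001], [-0.001, -1.0, -0.001], [-0.001, 0.001, -1.0]], 'contact_force': [-0.349, 0.197, -2.119], 'torque': [0.046, -0.032, -0.021], 'grip_width': 0.039}
[316 188]
```

View pics/l.png

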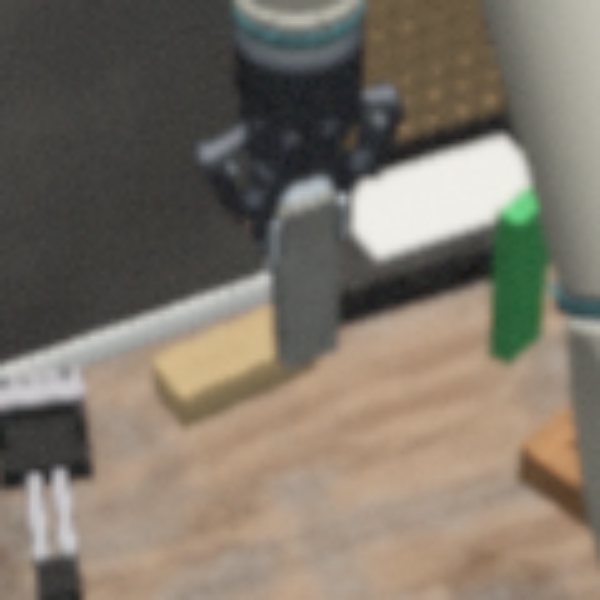

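>>> send_rows --motion '[[[0, 0, 4], [0, 0, 0]], [[0, 0, 7.5], [0, 0, 0]], [[0, 0, 8.7], [0, 0, 0]], [[0, 0, 9.1], [0, 0, 0]], [[0, 0, 9.3], [0, 0, 0]], [[0, 0, 9.3], [0, 0, 0]]]'

```text
time_s: 5.7
tcp_pos: [0.5947, -0.0509, 0.0969]
tool_rot: [[1.0, -0.001, 0.001], [-0.001, -1.0, -0.0], [0.001, 0.0, -1.0]]
contact_force: [-5.7, -0.0, 16.8]
grip_width: 0.0394
```

>>> send_rows --motion '[[[-0.5, 0, 0], [0, 0, 0]], [[-1, 0, 0], [0, 0, 0]], [[-1.5, 0, 0], [0, 0, 0]], [[-2, 0, 0.05], [0, 0, 0]], [[-2.5, 0, 0.1], [0, 0, 0]], [[-3, 0, 0.15], [0, 0, 0]], [[-3.5, 0, 0.25], [0, 0, 0]], [[-4, 0, 0.35], [0, 0, 0]], [[-5, 0, 0.65], [0, 0, 0]], [[-5.9, 0, 1.05], [0, 0, 0]], [[-6.8, 0, 1.5], [0, 0, 0]], [[-7.7, 0, 2.05], [0, 0, 0]], [[-7.7, 0, 2.05], [0, 0, 0]]]'

```text
time_s: 7.32
tcp_pos: [0.5179, -0.0512, 0.077]
tool_rot: [[1.0, -0.002, 0.003], [-0.002, -1.0, -0.001], [0.003, 0.001, -1.0]]
contact_force: [-9.5, -0.8, 29.4]
grip_width: 0.0393
```

Run:
```python
from mv import *
s=get_state(); print({k:np.round(s[k],3).tolist() for k in('time_s','tcp_pos','tool_rot','contact_force','torque','grip_width')})
c=grab('side'); u=proj(c,np.array(s['tcp_pos']))[0].astype(int); print(u)
cv2.imwrite('pics/s1.png',cv2.resize(c['frame'][u[1]-60:u[1]+60,u[0]-60:u[0]+60,::-1],None,fx=5,fy=5))
```

```text
{'time_s': 7.325, 'tcp_pos': [0.518, -0.051, 0.077], 'tool_rot': [[1.0, -0.002, 0.003], [-0.002, -1.0, -0.001], [0.003, 0.001, -1.0]], 'contact_force': [-9.494, -0.838, 29.42], 'torque': [-0.266, 1.311, -0.104], 'grip_width': 0.039}
[326 215]
```

View pics/s1.png

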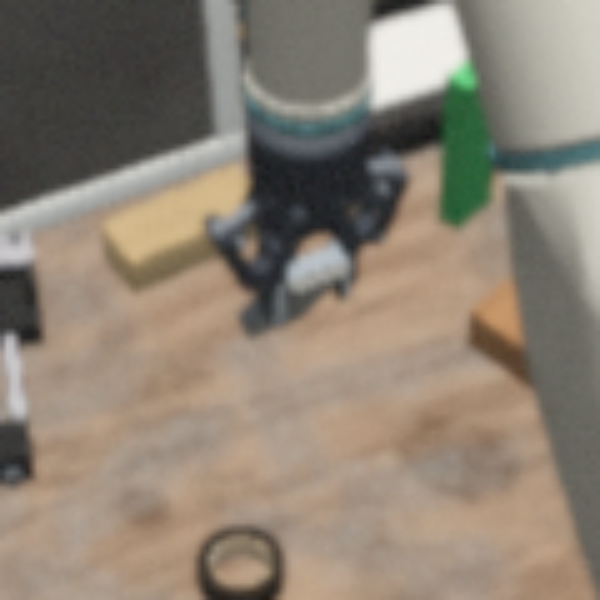

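>>> send_rows --motion '[[[-0.4, 0, 0.2], [0, 0, 0]], [[-0.8, 0, 0.5], [0, 0, 0]], [[-1.2, 0, 0.8], [0, 0, 0]], [[-1.55, 0, 1.15], [0, 0, 0]], [[-1.9, 0, 1.5], [0, 0, 0]], [[-2.2, 0, 1.9], [0, 0, 0]], [[-2.55, 0, 2.3], [0, 0, 0]], [[-2.85, 0, 2.7], [0, 0, 0]], [[-3.1, 0, 3.1], [0, 0, 0]], [[-3.4, 0, 3.55], [0, 0, 0]], [[-3.6, 0, 4], [0, 0, 0]], [[-3.85, 0, 4.45], [0, 0, 0]], [[-4.05, 0, 4.9], [0, 0, 0]], [[-4.25, 0, 5.4], [0, 0, 0]], [[-4.25, 0, 5.4], [0, 0, 0]]]'

```text
time_s: 9.25
tcp_pos: [0.474, -0.0505, 0.02]
tool_rot: [[1.0, -0.001, -0.002], [-0.001, -1.0, -0.0], [-0.002, 0.0, -1.0]]
contact_force: [-4.7, -0.5, 6.4]
grip_width: 0.0397
```

```bash
cat > ang.py <<'E'
from mv import *
import sys
s=get_state(); print({k:np.round(s[k],3).tolist() for k in('time_s','tcp_pos','tool_rot','contact_force','torque','grip_width')})
c=grab('side'); u=proj(c,np.array(s['tcp_pos']))[0].astype(int); print(u)
cv2.imwrite(sys.argv[1],cv2.resize(c['frame'][u[1]-60:u[1]+60,u[0]-60:u[0]+60,::-1],None,fx=5,fy=5))
# grey stone points by depth near the tool, along tool x, in the finger mid-plane
Rt=np.array(s['tool_rot']); p0=np.array(s['tcp_pos'])
for n in('side','top'):
    c=grab(n); yy,xx=np.mgrid[0:400,0:640]; uv=np.c_[xx.ravel(),yy.ravel()]; p=bydepth(c,uv); q=(p-p0)@Rt*1e3; f=c['frame'][uv[:,1],uv[:,0]].astype(int)
    m=(f.max(1)-f.min(1)<40)&(abs(q[:,1])<19)&(q[:,0]>5)&(q[:,0]<140)&(p[:,2]>.012)&(p[:,2]<.2)&(c['depth'].ravel()>0)
    for a in range(10,140,10):
        k=m&(abs(q[:,0]-a)<5)
        if k.sum()>2: print(n,a,k.sum(),'tool z',np.median(q[k,2]).round(1),'world z',np.median(p[k,2]).round(4))
E
python3 ang.py pics/s2.png
```

```text
{'time_s': 9.25, 'tcp_pos': [0.474, -0.05, 0.02], 'tool_rot': [[1.0, -0.001, -0.002], [-0.001, -1.0, -0.0], [-0.002, 0.0, -1.0]], 'contact_force': [-4.661, -0.489, 6.376], 'torque': [-0.04, 0.522, -0.024], 'grip_width': 0.04}
[332 236]
side 10 11 tool z -35.1 world z 0.0551
side 20 6 tool z -30.9 world z 0.0509
side 40 3 tool z -24.6 world z 0.0445
side 50 3 tool z -20.8 world z 0.0407
side 90 8 tool z -3.6 world z 0.0234
side 100 12 tool z -2.3 world z 0.0222
top 80 11 tool z -7.1 world z 0.027
top 90 20 tool z -5.4 world z 0.0253
top 100 18 tool z 0.8 world z 0.0191
```

View pics/s2.png

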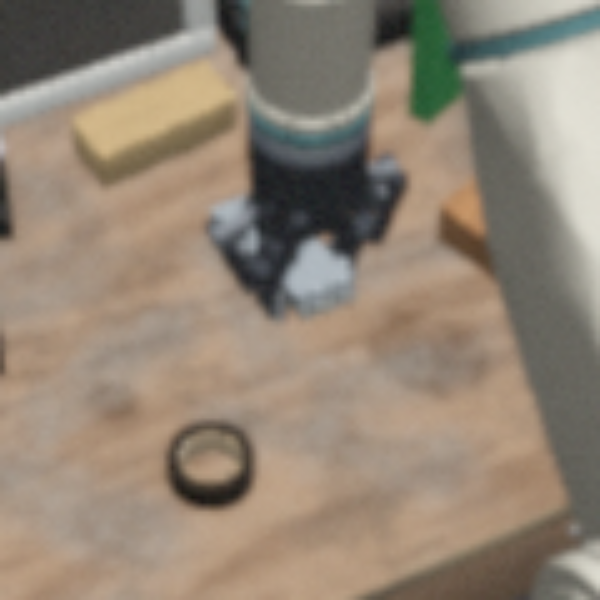

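>>> send_rows --motion '[[[0, 0, -3], [0, 0, 0]], [[0, 0, -6], [0, 0, 0]], [[0, 0, -10], [0, 0, 0]], [[1.5, -5, -10], [0, 0, 4]], [[3, -10, -10], [0, 0, 8]], [[4.5, -15, -10], [0, 0, 12]], [[5.8, -20.6, -10], [0, 0, 16.5]], [[5.8, -20.6, -10], [0, 0, 16.5]], [[5.8, -20.6, -10], [0, 0, 16.5]], [[5.8, -20.6, -10], [0, 0, 16.5]]]'

```text
time_s: 10.65
tcp_pos: [0.5332, 0.1544, 0.1192]
tool_rot: [[0.958, -0.286, 0.0], [-0.286, -0.958, -0.001], [0.0, 0.001, -1.0]]
contact_force: [0.1, -0.5, -1.7]
grip_width: 0.0392
```

```bash
python3 ang.py pics/s3.png
```

```text
{'time_s': 10.65, 'tcp_pos': [0.533, 0.154, 0.119], 'tool_rot': [[0.958, -0.286, 0.0], [-0.286, -0.958, -0.001], [0.0, 0.001, -1.0]], 'contact_force': [0.065, -0.54, -1.693], 'torque': [-0.008, 0.074, -0.009], 'grip_width': 0.039}
[265 225]
side 10 35 tool z -32.1 world z 0.1513
side 20 36 tool z 94.2 world z 0.025
side 30 25 tool z -23.9 world z 0.1431
side 40 14 tool z 101.0 world z 0.0182
side 50 12 tool z 105.7 world z 0.0135
side 60 8 tool z 105.2 world z 0.014
side 70 10 tool z 102.2 world z 0.017
side 80 6 tool z 104.6 world z 0.0146
top 30 7 tool z -8.7 world z 0.1279
top 40 10 tool z -19.1 world z 0.1383
top 50 20 tool z -16.9 world z 0.1361
top 60 23 tool z -12.1 world z 0.1313
top 70 25 tool z -9.8 world z 0.129
top 80 30 tool z -6.6 world z 0.1258
top 90 28 tool z -3.1 world z 0.1223
top 100 24 tool z 1.7 world z 0.1175
top 110 9 tool z 97.5 world z 0.0217
top 120 23 tool z 96.6 world z 0.0226
top 130 26 tool z 96.9 world z 0.0223
```

View pics/s3.png

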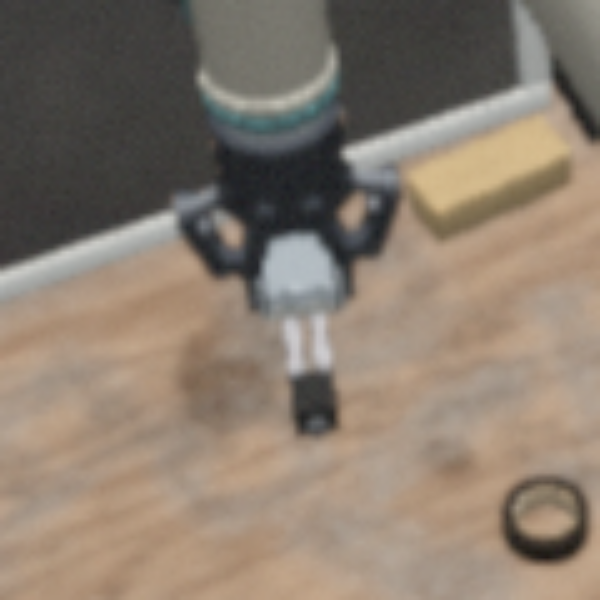

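```bash
cat > ext.py <<'E'
from mv import *
s=get_state(); Rt=np.array(s['tool_rot']); p0=np.array(s['tcp_pos']); A=[]
for n in('side','top'):
    c=dict(np.load(n+'.npz')); yy,xx=np.mgrid[0:400,0:640]; uv=np.c_[xx.ravel(),yy.ravel()]; p=bydepth(c,uv); q=(p-p0)@Rt*1e3; f=c['frame'][uv[:,1],uv[:,0]].astype(int)
    m=(f.max(1)-f.min(1)<45)&(abs(q[:,1])<30)&(q[:,0]>-45)&(q[:,0]<140)&(c['depth'].ravel()>0)&(abs(q[:,2]-(-35.6+.372*q[:,0]))<5)&(f.mean(1)>85)
    Q=q[m]; A.append(Q); co=np.polyfit(Q[:,0],Q[:,2],1); print(n,m.sum(),'slope',co.round(3),np.degrees(np.arctan(co[0])).round(1),'x',np.percentile(Q[:,0],[1,99]).round(1),'skew dy/dx',np.polyfit(Q[:,0],Q[:,1],1).round(3))
    if n=='top':
        k=Q[:,0]>50; print('y ext',np.percentile(Q[k,1],[2,50,98]).round(1)); e=[Q[abs(Q[:,1]-y)<4,0].max().round(1) for y in(-14,-7,0,7,14)]; print('far edge',e)
        for a in(45,65,85,100): k=abs(Q[:,0]-a)<8; print(a,Q[k,1].min().round(1),Q[k,1].max().round(1))
    # head end face: steep face below head
    m2=(f.max(1)-f.min(1)<45)&(abs(q[:,1])<22)&(q[:,0]>-50)&(q[:,0]<-5)&(q[:,2]>-55)&(q[:,2]<-15)&(f.mean(1)>85); H=q[m2]
    if len(H): print('head',len(H)); [print('  ',v) for v in H[np.argsort(H[:,0])][::max(1,len(H)//14)].round(1).tolist()]
Q=np.vstack(A);co=np.polyfit(Q[:,0],Q[:,2],1);print('both',co.round(3),np.degrees(np.arctan(co[0])))
E
python3 ext.py
```

```text
side 157 slope [  0.353 -36.779] 19.4 x [-28.6  40. ] skew dy/dx [-0.022  0.733]
head 134
   [-33.8, -9.2, -31.6]
   [-31.4, 2.9, -30.9]
   [-30.2, 18.0, -30.9]
   [-29.4, 18.4, -34.6]
   [-28.6, 4.1, -41.2]
   [-27.5, 16.3, -42.0]
   [-26.5, -2.7, -31.0]
   [-26.0, 19.6, -44.1]
   [-24.9, -7.2, -43.8]
   [-22.4, -1.0, -44.2]
   [-19.1, -18.6, -44.2]
   [-16.1, -18.3, -45.2]
   [-12.0, -20.4, -50.1]
   [-9.7, -12.2, -41.2]
   [-7.7, -5.9, -42.3]
top 140 slope [  0.356 -34.796] 19.6 x [-28.4 102.4] skew dy/dx [-0.191 18.341]
y ext [-18.6   3.6  19.5]
far edge [np.float64(101.6), np.float64(101.8), np.float64(101.7), np.float64(102.5), np.float64(102.4)]
45 1.9 19.9
65 -9.5 20.4
85 -19.6 18.9
100 -19.9 17.9
head 8
   [-34.8, 15.2, -34.2]
   [-33.8, 18.4, -33.9]
   [-31.7, 14.5, -37.0]
   [-31.1, 18.7, -44.3]
   [-28.7, 14.2, -42.2]
   [-27.9, 17.9, -46.0]
   [-26.3, 19.8, -34.3]
   [-23.4, 19.7, -41.9]
both [  0.375 -36.479] 20.580077085356184
```

>>> send_rows --motion '[[[1.5, -0.1, 1], [0, 0, 0]], [[2.5, -0.15, 3], [0, 0, 0]], [[2.5, -0.15, 5], [0, 0, 0]], [[2.5, -0.15, 6.5], [0, 0, 0]], [[2.5, -0.15, 7.3], [0, 0, 0]], [[2.5, -0.15, 7.3], [0, 0, 0]], [[2.5, -0.15, 7.3], [0, 0, 0]]]'

```text
time_s: 11.68
tcp_pos: [0.558, 0.1509, 0.0464]
tool_rot: [[0.959, -0.283, 0.001], [-0.283, -0.959, 0.0], [0.001, -0.001, -1.0]]
contact_force: [0.2, -0.2, -2.3]
grip_width: 0.0393
```

```bash
python3 ang.py pics/s4.png|head -2; python3 ext.py | grep -v '^  '; python3 -c "
from mv import *
X=-.0375;row([.6086+.9588*X,.1336-.284*X,.045],down(-16.5))
c=dict(np.load('top.npz'));cv2.imwrite('pics/t4.png',cv2.resize(c['frame'][145:215,230:300,::-1],None,fx=8,fy=8))"
```

```text
{'time_s': 11.675, 'tcp_pos': [0.558, 0.151, 0.046], 'tool_rot': [[0.959, -0.283, 0.001], [-0.283, -0.959, 0.0], [0.001, -0.001, -1.0]], 'contact_force': [0.244, -0.155, -2.265], 'torque': [0.036, 0.069, -0.01], 'grip_width': 0.039}
[265 234]
side 139 slope [  0.349 -36.561] 19.2 x [-29.3  34.8] skew dy/dx [ 0.018 -0.379]
head 117
top 105 slope [  0.384 -37.392] 21.0 x [-22.9 102.6] skew dy/dx [-0.17  18.628]
y ext [-16.5   6.1  19.8]
far edge [np.float64(102.6), np.float64(102.6), np.float64(100.8), np.float64(101.9), np.float64(102.6)]
45 1.4 18.6
65 -5.7 19.0
85 -16.5 19.9
100 -19.5 20.2
head 9
both [  0.371 -36.471] 20.340348398303096
rows: cm [1.61, 0.23, 0.15] deg [-0.04, -0.06, 0.05]
```

View pics/t4.png

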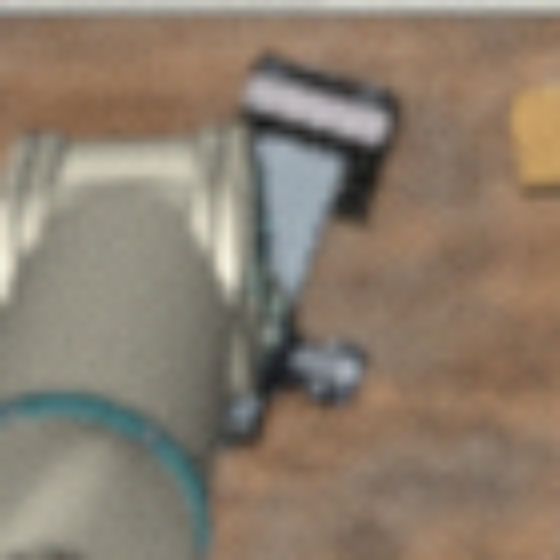

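Run:
```python
from mv import *
s=get_state(); Rt=np.array(s['tool_rot']); p0=np.array(s['tcp_pos'])
for n in('top','side'):
    c=dict(np.load(n+'.npz')); b=c['frame'].astype(int)
    yy,xx=np.mgrid[140:260,220:310]; uv=np.c_[xx.ravel(),yy.ravel()]; p=bydepth(c,uv); q=(p-p0)@Rt*1e3; f=b[uv[:,1],uv[:,0]]; g=f.mean(1)
    L=(abs(p[:,2]-.0548)<.004)&(q[:,0]>108)&(q[:,0]<150)&(abs(q[:,1])<50)&(g>120); l=q[L]
    print(n,'lip n',L.sum(),'x',l[:,0].min().round(1),'y',np.percentile(l[:,1],[0,3,50,97,100]).round(1),'mid',((l[:,1].min()+l[:,1].max())/2).round(1))
    S=(abs(q[:,2]-(-36.5+.37*q[:,0]))<4)&(q[:,0]>75)&(q[:,0]<104)&(abs(q[:,1])<30)&(g>85)&(f.max(1)-f.min(1)<45); t=q[S]
    if len(t):print(' stone n',S.sum(),'y',t[:,1].min().round(1),np.median(t[:,1]).round(1),t[:,1].max().round(1))
    D=(p[:,2]>.015)&(p[:,2]<.06)&(q[:,0]>80)&(q[:,0]<145)&(abs(q[:,1])<55)&(g<80)
    d=q[D]; 
    for a in range(80,145,10):
        k=(abs(d[:,0]-a)<5)
        if k.sum(): print('  dark',a,d[k,1].min().round(1),d[k,1].max().round(1))
```

```text
top lip n 50 x 113.6 y [-30.1 -28.7   0.8  30.9  33.4] mid 1.6
 stone n 48 y -19.5 4.9 20.2
  dark 80 23.5 30.7
  dark 90 20.5 34.7
  dark 100 -23.1 34.4
  dark 110 -29.4 34.5
  dark 120 -21.6 35.2
  dark 130 -12.5 32.5
  dark 140 -25.5 33.8Traceback (most recent call last):
  File "<stdin>", line 7, in <module>
    return umr_minimum(a, axis, None, out, keepdims, initial, where)
ValueError: zero-size array to reduction operation minimum which has no identity
```

>>> send_rows --motion '[[[0, 0.1, 0.15], [0, 0, 0]], [[0, 0.2, 0.2], [0, 0, 0]], [[0.4, 0.22, 0.2], [0, 0, 0]], [[0.8, 0.22, 0.2], [0, 0, 0]], [[1.2, 0.22, 0.2], [0, 0, 0]], [[1.55, 0.22, 0.2], [0, 0, 0]], [[1.55, 0.22, 0.2], [0, 0, 0]], [[1.55, 0.22, 0.2], [0, 0, 0]]]'

```text
time_s: 12.82
tcp_pos: [0.5715, 0.1444, 0.0437]
tool_rot: [[0.959, -0.283, -0.0], [-0.283, -0.959, 0.0], [-0.0, 0.0, -1.0]]
contact_force: [-0.4, -0.9, -2.3]
grip_width: 0.0391
```

>>> send_rows --motion '[[[0.05, 0, 0.3], [0, 0, 0]], [[0.05, 0, 0.6], [0, 0, 0]], [[0.05, 0, 0.9], [0, 0, 0]], [[0.05, 0, 1.2], [0, 0, 0]], [[0.05, 0, 1.5], [0, 0, 0]], [[0.05, 0, 1.8], [0, 0, 0]], [[0.05, 0, 1.8], [0, 0, 0]]]'

```text
time_s: 13.7
tcp_pos: [0.5712, 0.1451, 0.0263]
tool_rot: [[0.959, -0.282, -0.001], [-0.282, -0.959, 0.001], [-0.002, -0.001, -1.0]]
contact_force: [-4.8, 0.7, 5.9]
grip_width: 0.0394
```

>>> send_rows --motion '[[[-0.05, 0, 0.3], [0, 0, 0]], [[-0.1, 0, 0.6], [0, 0, 0]], [[-0.1, 0, 0.9], [0, 0, 0]], [[-0.1, 0, 1.2], [0, 0, 0]], [[-0.1, 0, 1.4], [0, 0, 0]], [[-0.1, 0, 1.4], [0, 0, 0]]]'

```text
time_s: 14.45
tcp_pos: [0.5705, 0.1453, 0.0121]
tool_rot: [[0.959, -0.282, -0.001], [-0.282, -0.959, 0.001], [-0.001, -0.001, -1.0]]
contact_force: [-3.3, 1.5, 4.8]
grip_width: 0.0393
```

```bash
sed -i 's/<5)&(f.mean/<TOL)\&(f.mean/; s/(-35.6+.372\*q\[:,0\])/(A0+A1*q[:,0])/; s/^s=get/import sys; A0,A1,TOL=map(float,sys.argv[1:4])\ns=get/' ext.py; python3 ang.py pics/s5.png; python3 ext.py -36 .1 8
```

```text
{'time_s': 14.45, 'tcp_pos': [0.571, 0.145, 0.012], 'tool_rot': [[0.959, -0.282, -0.001], [-0.282, -0.959, 0.001], [-0.001, -0.001, -1.0]], 'contact_force': [-3.303, 1.49, 4.819], 'torque': [0.155, 0.185, 0.019], 'grip_width': 0.039}
[266 238]
side 10 22 tool z -35.6 world z 0.0478
side 20 20 tool z -35.1 world z 0.0473
top 40 6 tool z -34.6 world z 0.0467
top 50 11 tool z -32.8 world z 0.0449
top 60 13 tool z -34.9 world z 0.047
top 70 17 tool z -29.6 world z 0.0417
top 80 19 tool z -31.3 world z 0.0433
top 90 19 tool z -30.1 world z 0.0421
top 100 31 tool z -38.4 world z 0.0504
top 110 28 tool z -44.3 world z 0.0563
top 120 27 tool z -43.0 world z 0.055
side 170 slope [  0.045 -36.028] 2.6 x [-35.2  24.3] skew dy/dx [0.005 0.054]
head 140
   [-46.0, 14.2, -17.2]
   [-35.1, -12.6, -30.4]
   [-33.8, -0.4, -20.9]
   [-32.3, -8.5, -36.4]
   [-31.9, 13.2, -25.9]
   [-30.9, 13.7, -29.7]
   [-28.6, 12.8, -16.7]
   [-25.8, 5.0, -35.6]
   [-21.9, 11.8, -34.4]
   [-18.9, -16.9, -37.2]
   [-17.2, 9.0, -34.5]
   [-12.2, 0.3, -40.6]
   [-10.2, -21.4, -17.3]
   [-8.4, -9.3, -38.2]
top 109 slope [  0.082 -36.705] 4.7 x [-34.4  99.4] skew dy/dx [-0.093 14.574]
y ext [-10.    7.7  19.8]
far edge [np.float64(99.4), np.float64(99.9), np.float64(98.4), np.float64(99.2), np.float64(98.6)]
45 4.4 20.0
65 -0.6 19.9
85 -7.7 19.8
100 -12.7 18.7
head 17
   [-36.0, 18.9, -26.2]
   [-35.7, 12.7, -42.0]
   [-34.4, 15.8, -38.8]
   [-33.8, 20.0, -44.3]
   [-33.5, 8.6, -46.2]
   [-32.0, 11.3, -39.4]
   [-31.0, 14.9, -39.9]
   [-29.8, 18.2, -38.1]
   [-29.4, 6.5, -37.8]
   [-28.2, 9.8, -35.7]
   [-27.2, 13.5, -37.0]
   [-26.3, 17.1, -37.8]
   [-24.5, 19.5, -28.3]
   [-22.8, 11.0, -25.8]
   [-22.6, 15.9, -36.5]
   [-21.4, 19.0, -33.5]
   [-18.2, 18.5, -37.8]
both [  0.069 -35.877] 3.9630154206619395
```

View pics/s5.png

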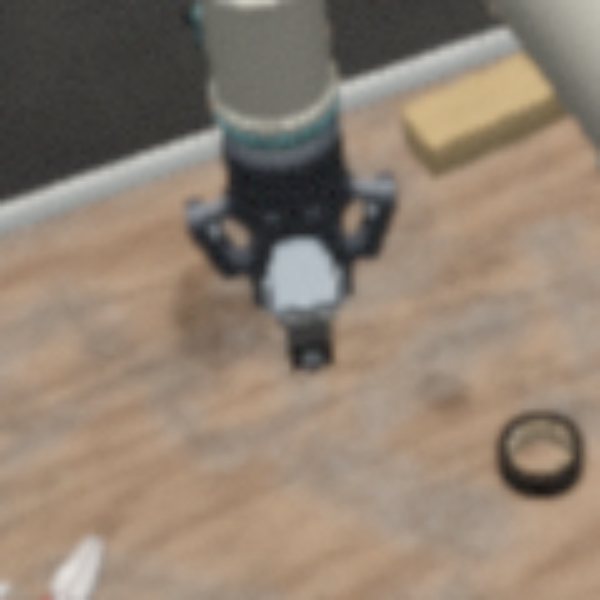

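>>> send_rows --motion '[[[0, 0, -0.2], [0, 0, 0]], [[0, 0, -0.35], [0, 0, 0]], [[0.2, 0, -0.35], [0, 0, 0]], [[0.4, 0, -0.35], [0, 0, 0]], [[0.45, 0, -0.35], [0, 0, 0]], [[0.45, 0, -0.35], [0, 0, 0]]]'

```text
time_s: 15.35
tcp_pos: [0.5755, 0.1431, 0.0152]
tool_rot: [[0.959, -0.283, -0.0], [-0.283, -0.959, -0.0], [-0.0, 0.0, -1.0]]
contact_force: [-0.3, 0.0, -1.7]
grip_width: 0.0393
```

```bash
python3 ang.py pics/s6.png|head -1; python3 ext.py -36 .07 7|grep -E 'side|top|edge|both'
python3 - <<'E'
from mv import *
p=np.array(get_state()['tcp_pos'])
c=dict(np.load('side.npz')); R0=np.array(get_state()['tool_rot']); yy,xx=np.mgrid[190:280,230:300]; uv=np.c_[xx.ravel(),yy.ravel()]; w=bydepth(c,uv); q=(w-p)@R0*1e3; g=c['frame'][uv[:,1],uv[:,0]].mean(1)
# along the midline: profile of height/brightness
k=(abs(q[:,1])<8)&(q[:,0]<0)&(q[:,0]>-62)&(w[:,2]<.07)
for r in sorted(np.c_[q[k,0],w[k,2]*1e3,g[k]].round(1).tolist())[::2]: print(r)
print('holder xy',(p[0]-.6086)*.9588-(p[1]-.1336)*.284,(p[0]-.6086)*.284+(p[1]-.1336)*.9588)
E
```

```text
{'time_s': 15.35, 'tcp_pos': [0.576, 0.143, 0.015], 'tool_rot': [[0.959, -0.283, -0.0], [-0.283, -0.959, -0.0], [-0.0, 0.0, -1.0]], 'contact_force': [-0.292, 0.038, -1.731], 'torque': [0.026, 0.112, -0.014], 'grip_width': 0.039}
side 171 slope [  0.053 -35.94 ] 3.0 x [-35.2  23.3] skew dy/dx [-0.004  0.367]
top 97 slope [  0.054 -35.575] 3.1 x [-33.1 114.1] skew dy/dx [-0.059 13.538]
far edge [np.float64(107.1), np.float64(94.5), np.float64(120.0), np.float64(109.5), np.float64(111.7)]
both [  0.057 -35.86 ] 3.24031626710064
[-61.7, -2.4, 153.0]
[-60.9, 1.8, 149.0]
[-59.8, 1.9, 146.3]
[-59.0, 17.3, 83.0]
[-57.7, 10.3, 77.7]
[-57.6, 14.0, 70.3]
[-57.5, 20.5, 94.3]
[-56.5, 4.4, 113.3]
[-56.0, 6.7, 98.7]
[-55.0, 15.8, 65.3]
[-54.7, 32.4, 42.3]
[-53.9, 12.2, 62.0]
[-53.6, -1.0, 119.0]
[-51.9, -2.4, 108.7]
[-51.1, 17.5, 71.7]
[-50.9, 20.9, 37.7]
[-50.3, 26.2, 42.3]
[-49.8, 16.7, 58.3]
[-49.5, 14.0, 44.3]
[-49.1, 23.9, 41.3]
[-48.9, 19.9, 48.7]
[-48.1, 29.2, 57.0]
[-47.1, 26.5, 56.3]
[-44.8, 28.7, 58.0]
[-42.7, 27.5, 59.7]
[-41.8, 27.1, 56.3]
[-38.4, 28.0, 53.7]
[-36.8, 26.7, 52.3]
[-36.2, 41.9, 94.7]
[-33.7, 48.9, 105.0]
[-33.4, 35.6, 75.7]
[-33.2, 51.9, 147.7]
[-32.5, 35.3, 79.0]
[-32.5, 45.3, 102.3]
[-32.1, 39.8, 88.0]
[-31.2, 40.1, 100.0]
[-30.9, 44.7, 106.0]
[-30.6, 54.4, 189.3]
[-30.5, 47.9, 134.0]
[-29.8, 46.3, 125.3]
[-29.2, 23.1, 59.3]
[-28.8, 47.2, 150.7]
[-28.5, 31.0, 86.3]
[-28.0, 46.9, 145.7]
[-27.3, 23.1, 65.0]
[-26.2, 53.4, 191.3]
[-24.6, 52.8, 190.3]
[-23.2, 19.4, 69.0]
[-21.3, 53.1, 190.0]
[-19.3, 52.2, 191.0]
[-18.6, 50.6, 190.3]
[-16.6, 51.8, 191.0]
[-16.5, 52.5, 192.0]
[-14.5, 54.3, 190.0]
[-13.7, 52.6, 189.7]
[-13.3, 54.3, 191.0]
[-10.2, 54.2, 190.3]
[-8.1, 53.8, 189.0]
[-5.2, 47.6, 189.3]
[-4.0, 51.1, 190.7]
[-2.0, 49.5, 190.0]
[-0.4, 48.3, 190.3]
holder xy -0.034537238803922475 -0.00019518111936568314
```

>>> send_rows --motion '[[[-0.1, 0, 0], [0, 0, 0]], [[-0.2, 0, 0], [0, 0, 0]], [[-0.25, 0, 0.2], [0, 0, 0]], [[-0.25, 0, 0.4], [0, 0, 0]], [[-0.25, 0, 0.6], [0, 0, 0]], [[-0.25, 0, 0.75], [0, 0, 0]], [[-0.25, 0, 0.85], [0, 0, 0]], [[-0.25, 0, 0.95], [0, 0, 0]], [[-0.25, 0, 0.95], [0, 0, 0]]]'

```text
time_s: 16.62
tcp_pos: [0.5727, 0.1443, 0.006]
tool_rot: [[0.959, -0.283, -0.001], [-0.283, -0.959, 0.0], [-0.001, -0.0, -1.0]]
contact_force: [-4.3, 1.3, 5.2]
grip_width: 0.0394
```

```bash
python3 ang.py pics/s7.png|head -1; python3 ext.py -36 .02 6|grep -E 'side|top|edge|both'
python3 - <<'E'
from mv import *
p=np.array(get_state()['tcp_pos']);print('holder xy',(p[0]-.6086)*.9588-(p[1]-.1336)*.284,(p[0]-.6086)*.284+(p[1]-.1336)*.9588)
E
```

```text
{'time_s': 16.625, 'tcp_pos': [0.573, 0.144, 0.006], 'tool_rot': [[0.959, -0.283, -0.001], [-0.283, -0.959, 0.0], [-0.001, -0.0, -1.0]], 'contact_force': [-4.296, 1.299, 5.179], 'torque': [0.098, 0.195, 0.003], 'grip_width': 0.039}
side 174 slope [ 2.7000e-02 -3.5773e+01] 1.6 x [-36.   22.7] skew dy/dx [-0.003 -0.093]
top 90 slope [ 1.3000e-02 -3.5824e+01] 0.8 x [-33.8  97.5] skew dy/dx [-0.069 13.276]
far edge [np.float64(97.3), np.float64(98.8), np.float64(96.3), np.float64(97.3), np.float64(97.3)]
both [ 1.5000e-02 -3.5901e+01] 0.8802076515453117
holder xy -0.03729112103470852 -1.4571944932427125e-05
```

>>> send_rows --motion '[[[0, 0, 0.1], [0, 0, 0]], [[0, 0, 0.2], [0, 0, 0]], [[0, 0, 0.2], [0, 0, 0]]]'

```text
time_s: 17.15
tcp_pos: [0.5731, 0.1442, 0.0056]
tool_rot: [[0.959, -0.283, 0.0], [-0.283, -0.959, 0.001], [-0.0, -0.001, -1.0]]
contact_force: [-8.2, 1.1, 18.9]
grip_width: 0.0391
```

>>> send_rows --motion '[[[0, 0, -0.1], [0, 0, 0]], [[0, 0, -0.15], [0, 0, 0]], [[0, 0, -0.15], [0, 0, 0]]]'

```text
time_s: 17.52
tcp_pos: [0.5732, 0.1441, 0.0056]
tool_rot: [[0.959, -0.283, 0.0], [-0.283, -0.959, 0.0], [0.0, -0.0, -1.0]]
contact_force: [-4.4, 1.1, 7.8]
grip_width: 0.0395
```

>>> send_rows --motion '[[[0, 0, 0], [0, 0, 0]], [[0, 0, 0], [0, 0, 0]], [[0, 0, 0], [0, 0, 0]], [[0, 0, 0], [0, 0, 0]], [[0, 0, 0], [0, 0, 0]], [[0, 0, 0], [0, 0, 0]], [[0, 0, 0], [0, 0, 0]], [[0, 0, 0], [0, 0, 0]]]' --fingers 0

```text
time_s: 18.52
tcp_pos: [0.5731, 0.1439, 0.0053]
tool_rot: [[0.959, -0.283, 0.0], [-0.283, -0.959, 0.0], [0.0, -0.0, -1.0]]
contact_force: [0.0, 0.1, -0.7]
grip_width: 0.0856
```

>>> send_rows --motion '[[[0, 0, -2], [0, 0, 0]], [[0, 0, -5], [0, 0, 0]], [[0, 0, -9], [0, 0, 0]], [[0, 0, -14], [0, 0, 0]], [[-5, 4, -18], [0, 0, 0]], [[-5, 10, -20], [0, 0, 0]], [[-5, 16, -20], [0, 0, 0]], [[-5, 22, -20], [0, 0, 0]], [[-5, 25, -20], [0, 0, 0]], [[-5, 25, -20], [0, 0, 0]], [[-5, 25, -20], [0, 0, 0]]]'

```text
time_s: 19.9
tcp_pos: [0.4548, -0.081, 0.2061]
tool_rot: [[0.959, -0.283, 0.001], [-0.283, -0.959, 0.001], [0.001, -0.001, -1.0]]
contact_force: [0.4, 0.1, -0.1]
grip_width: 0.0854
```

Run:
```python
from mv import *
s=get_state(); print(np.round(s['tcp_pos'],3),np.round(s['contact_force'],2),s['time_s'],s['grip_width'])
ax=np.array([.9588,-.284]);ay=np.array([.284,.9588]);im=[]
for n in('side','top'):
    c=grab(n); x0,y0=(235,190) if n=='side' else(240,145); im.append(cv2.resize(c['frame'][y0:y0+70,x0:x0+50,::-1],None,fx=8,fy=8))
    yy,xx=np.mgrid[y0:y0+70,x0:x0+50]; uv=np.c_[xx.ravel(),yy.ravel()]; p=bydepth(c,uv); d=p[:,:2]-[.6086,.1336]; h=np.c_[d@ax,d@ay,p[:,2]]*1e3; g=c['frame'][uv[:,1],uv[:,0]].mean(1)
    q=h[(abs(h[:,2]-42)<4)&(g>85)&(abs(h[:,0])<85)&(abs(h[:,1])<40)&(h[:,0]<57)]
    A=np.c_[q[:,:2],np.ones(len(q))]; co=np.linalg.lstsq(A,q[:,2],rcond=None)[0]
    print(n,len(q),'x',np.percentile(q[:,0],[1,99]).round(1),'y',np.percentile(q[:,1],[1,99]).round(1),'z mean',q[:,2].mean().round(1),'tilt deg x,y',np.degrees(co[:2]).round(2),'skew deg',np.degrees(np.polyfit(q[:,0],q[:,1],1)[0]).round(1))
    for a in(-60,-30,0,30,50):
        k=abs(q[:,0]-a)<10; print('  ',a,q[k,1].min().round(1),q[k,1].max().round(1))
cv2.imwrite('pics/f.png',np.hstack(im))
```

```text
[ 0.455 -0.081  0.206] [ 0.38  0.11 -0.15] 19.9 0.08538999376263727
side 330 x [-72.6  54.6] y [-20.3  19.3] z mean 42.2 tilt deg x,y [-0.1   0.33] skew deg 0.4
   -60 -20.2 18.7
   -30 -20.1 19.5
   0 -20.5 19.3
   30 -20.3 17.5
   50 -32.3 32.5
top 260 x [-70.6  53.5] y [-19.5  20.3] z mean 42.0 tilt deg x,y [ 0.03 -0.13] skew deg -0.4
   -60 -19.4 20.6
   -30 -19.3 20.1
   0 -18.1 20.2
   30 -19.3 20.5
   50 -19.6 20.3
```

View pics/f.png

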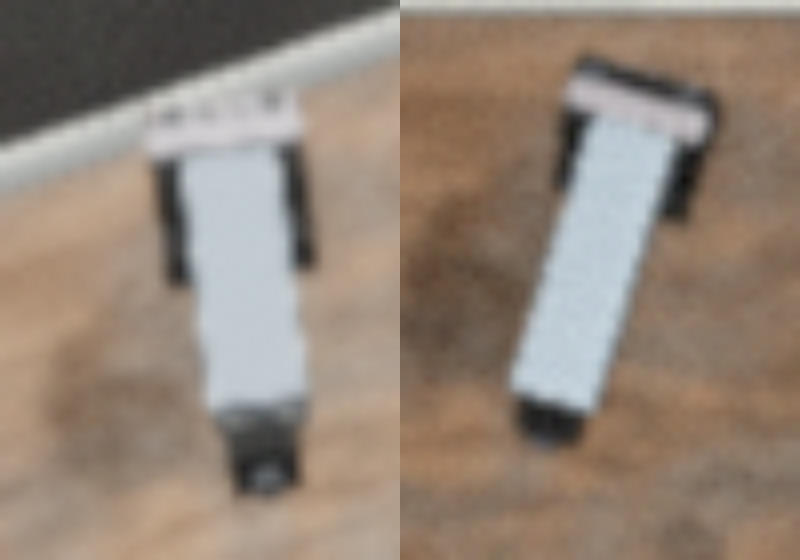

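The stone lies flat and straight under the lip and behind the near stop. Its top is at 42 mm with a tilt under 0.4° and a skew of about 0.4°. The robot is clear, so I'm handing in.

```bash
python3 -c "from station import hand_in; print(hand_in())"
```

```text
the job is handed in; nothing more can be done
None
```

The sharpening stone now lies in the bench holder, and I handed the job in at about 20 s of the 51 s allowed.

**What I did:**
- I pinched the stone near its top and lifted it from the drying block.
- I pressed its foot on the bare strip and swung it to about 20° from lying.
- I slid the low end under the lip and lowered the other end behind the near stop. The first lowering was about 3 mm too far back, so I raised it a little, re-centred and lowered again. Then I let go and backed off.

**Last checks, from both cameras after release:**
- **Height:** the stone's top is at 42.0–42.2 mm; 42 mm was expected.
- **Flatness and alignment:** tilt is under 0.4°, skew is about ±0.4°, and the stone is centred across the holder to within about 1 mm.
- **Near end:** it sits 1–3 mm clear of the near stop.
- **Robot:** the gripper is open and clear. The highest force reading returned was about 30 N, during the swing, at the wrist.

**Disagreements and limits:**
- The stone slipped about 9 mm through the fingers during the swing. I remeasured it and allowed for that.
- The far end is hidden under the lip, so I worked out its position from the stone's length instead of seeing it.
- I did not remeasure the bystander objects. The arm's path kept away from them, and no reading suggested contact.

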